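# Gauge a bedside drawer's side gap with a taper feeler

### The arm

A 6-joint arm with a two-finger parallel gripper is mounted at the origin on the work surface. World frame = base frame: x ahead of the robot, y to its left, z up, the work surface at z = 0. Lengths are in mm, angles in rad, forces in N, time in s.
With the tool pointing down it reaches from about 300 to 775 mm from the base axis. Payload 14.6 kg.
Tool frame: the origin (TCP) lies midway between the tips of the shut fingers; the grasp point (between the pads) lies 19 mm behind it; z points along the fingers, y is the line along which they close (so a half turn about z gives the same grasp; the last joint's range is limited). The gripper opens to 85 mm and grips with 20 to 120 N. Pads are 22 mm wide; open, the fingers measure 114 mm over their backs; the gripper's body (76 mm by 85 mm) begins 54 mm behind the grasp point. The pads swing forward as they close: fully open they stand 13 mm farther back than shut.
Start: joints at [-1.317, 0.3, 1.521, -0, 1.321, -0.067], TCP at [173.422, -521.933, 231.281] pointing down, gripper open.
Joint ranges: [-3.03, 3.03], [-0.79, 2.21], [0.23, 2.52], [-1.04, 4.18], [0, 3.07], [-2.55, 2.55]. Speed limits (rad/s): [2.22, 2.22, 2.57, 3.14, 3.14, 3.14].

### API

Orientations are given as a 3x3 rotation matrix whose columns are the frame's x, y, z axes.
In Python, from rig import bot gives the robot as it stands.
- The arm moves only by the shell command python3 -m handwheel 'ROWS'. ROWS is a JSON object whose one key "motion" holds a list of rows, each a list of 3 entries, a list of its own where there are three numbers: the shift along the tool's x, y, z in cm, then the turn about the tool's z in rad, then the closure, from 0 (fully open) to 1 (shut). In form: {"motion": [[[tx, ty, tz], spin, claw], ...]}. A call has 1 to 20 rows; each row is the pose to reach, as a shift and turn from the pose commanded when the call began, along the tool's axes at that moment; what a row does not reach only later rows make up. A row lasts 1/8 s, in which the tool goes at most 62.5 mm and 10.7 degrees, less where a joint would pass 70% of its speed; a pose out of reach is approached as far as the arm can. A call with a gripper value outside its range is refused whole. The fingers move at their own pace and stop on an object; the grip force is fixed at half the most. Time passes only in rows, so rows that repeat a pose let the fingers close. It gives the time, the measured TCP pose, the force, the opening and the grip force at its end, in the units of the state.
- bot.sense(): the state, without advancing time (a new reading comes with each control period).
- bot.snapshot(name): name is "side" or "top"; returns a dict with "color" (400x640x3 uint8, red, green, blue), "fx", "fy", "cx", "cy" (pixels), "R" (3x3) and "t" (3): a world point X has camera coordinates R X + t. Camera axes: x right, y down, z forward; pixel columns grow to the right and rows downward; lengths in mm; the calibration is good to about 2 mm. A picture is of the moment at which its call begins. There is no depth.
- bot.sign_off(): hands the job in; it is judged then, once.
The state is a dict: "clock": time; "qpos": joint angles; "qd": joint speeds; "joint_torque": joint torques, N m; "ee_pos": TCP position; "orientation": TCP orientation; "ft_force": force on the tool from outside, world axes, zero at the start; "torque": the same for the moment, N m; "grip_width": opening from 0.0 (shut) to 1.0 (fully open); "grip_force": force on a finger pad.
Only numpy, scipy, OpenCV 4.12 (cv2) and the standard library are available. Lean on these libraries where they do the work, as an engineer would, in place of code of your own. Each camera call takes 0.05 s, during which the arm holds its last target. There are 200 camera calls.

### The job

Take the tapered feeler gauge from the rack and slide it, thin end down and flat face against the case's right wall, into the gap beside the bedside drawer. Ease it down until it drags firmly, about 10 N of push, without forcing it (never press drawer or case harder than 25 N), then let go and leave it standing there, held by the gap. Leave the two straight gauges in the rack and do not shift the glass tumbler.

Things in the scene. Friction and masses are not known exactly. Their poses are not given: they have to be found in the camera images.
- taper: Tapered feeler gauge, aluminium, 0.12 kg, upright. Origin: height of the thin tip, mid-plane of the head; x width, y thickness, z up. Blade z 0-120 mm, 26 wide; flat face at y -9 mm; other face slopes from y -4 at the tip to +9 at z 100 (5 to 18 mm thick; 18 above). Head z 120-170, 46 (x) by 18 (y) mm: pinch across y at z 150. Told by its wedge shape.
- flat (a point): Point on the tapered gauge's flat face, mid-width, 50 mm above the tip; axes as the gauge.
- slip_thin: A straight gauge, not for this job: same head and length, aluminium, blade 6 mm thick throughout. Same frame as the tapered gauge. Leave it in the rack.
- slip_thick: A straight gauge, not for this job: same head and length, aluminium, blade 13 mm thick throughout. Same frame as the tapered gauge. Leave it in the rack.
- rack: Fixed rack: wood foot 90 x 260 mm, two steel rails along its y, 29 mm apart, tops 136 mm above the table. Three gauges hang between the rails by their heads, 75 mm apart along y, in any order, axes parallel to the rack's; raise one by 125 mm to clear the rails, 175 to clear the others' heads. Origin: centre of the underside.
- case: Fixed wooden bedside drawer case, top panel off: 260 mm deep (x), 270 wide (y), walls 15 thick and 135 high, front to -x. Origin: centre of the underside. Inner face of its right (-y) wall: plane y = -120 mm.
- drawer: Drawer with a brass knob, on a runner. The pose is the fixed runner's (same as the case's), not the drawer's: the drawer stands differently sideways each time, leaving a gap of 7.5 to 14.5 mm, not measured, between right case wall and drawer. Its right side's rounded top edge is at z 118 mm. Sprung: a wider gauge pushes it to +y against 3 N plus 10 N per mm. Wood-metal friction about 0.6.
- mouth (a point): Mouth of the gap: upper inner edge of the case's right wall (z 135 mm), axes as the case. The gap is on its +y side, open from above; the gauge may stand from 60 mm in front (-x) to 90 mm behind. Gauge parallel to these axes: its flat face meets the wall when its origin is at y = +9 mm. Fingers pinching across y straddle wall and drawer, and the head stays above the wall.
- tumbler: Bystander: clear glass tumbler, 70 mm wide, 95 mm tall, origin centre of underside.
Not all that is in view belongs to the job. Leave any blue look-alike of the taper alone.

How it is judged:
By the outcome, as a careful person would: the job done as asked, in the order asked, and still so for the second after the job is handed in, with the robot touching nothing.
It also fails if it takes over 64 s, if anything falls off the work surface, if the arm or the gripper's body presses on something with over 40 N, if the wrist force passes 120 N, or if a joint passes its speed limit or range.

## Working session

There is one attempt and no reset: what is moved stays moved. The work goes in short steps, Python scripts to look and compute and a shell command to move; the robot and the scene stay as the last step left them, time stands still between calls to the robot, and variables do not carry over. Pictures are saved under pics/ and viewed, at most 10 in all, crops included, and the job is handed in when it is done.

```bash
mkdir -p pics; python3 - <<'E'
from rig import bot
import cv2,numpy as np
np.set_printoptions(precision=4,suppress=True)
for n in("top","side"):
    s=bot.snapshot(n); cv2.imwrite(f"pics/{n}0.png",s["color"][:,:,::-1]); np.savez(f"{n}0.npz",**s)
    R=np.array(s["R"]);print(n,s["fx"],s["fy"],s["cx"],s["cy"],R.tolist(),s["t"],"cam",-R.T@np.array(s["t"]))
print(bot.sense())
E
```

```text
top 402.0942636013092 402.0942636013092 322.6971087722901 206.15334513881675 [[-0.004292158858844372, -0.9999810144984896, -0.004421313707790734], [-0.9911233810070116, 0.0048415537361990585, -0.13285707726218435], [0.13287596093184412, 0.003811823709427122, -0.9911253447503235]] [ -90.2319  537.6119 1063.2814] cam [ 391.1679  -96.8861 1124.8717]
side 504.5006254138286 504.5006254138286 318.82586875937074 204.4219150033665 [[0.6337703847117344, 0.7732720911591042, -0.01963090667204068], [0.49670701500865827, -0.42629165745885045, -0.7560142617849048], [-0.5929732208991639, 0.4693886404839942, -0.65426069993624]] [-245.7053 -222.1341 1462.4965] cam [1133.2776 -591.1761  784.094 ]
{'clock': 0.1, 'qpos': array([-1.3166,  0.3004,  1.5215,  0.    ,  1.3207, -0.0666]), 'qd': array([-0.0002, -0.0012, -0.0004, -0.0008,  0.001 , -0.0001]), 'joint_torque': array([  0.0016, -54.4374, -36.2367,  -0.    ,   0.003 ,   0.    ]), 'ee_pos': array([ 173.3914, -521.7326,  230.7766]), 'orientation': array([[ 0.949 ,  0.3153, -0.0002],
       [ 0.3153, -0.949 ,  0.001 ],
       [ 0.0001, -0.0011, -1.    ]]), 'ft_force': array([ 0.1762,  0.0011, -0.5982]), 'torque': array([ 0.034 ,  0.0253, -0.033 ]), 'grip_force': 0.0, 'grip_width': 0.9969107070717347}
```

View pics/top0.png

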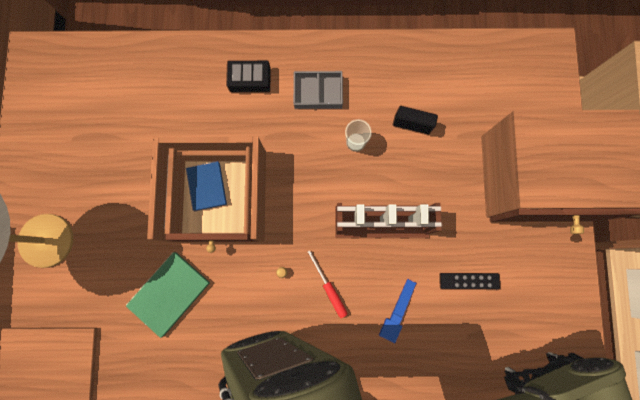

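View pics/side0.png

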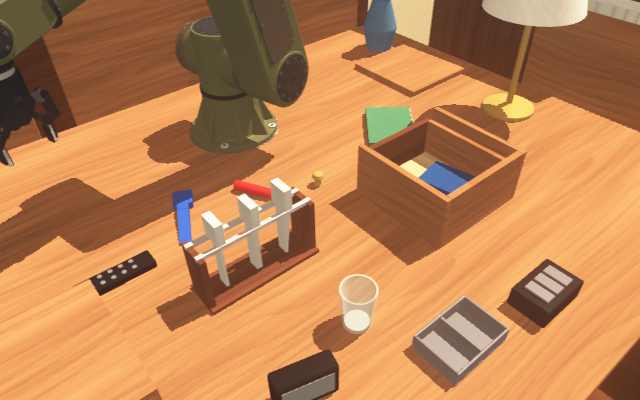

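The top view shows the case around (207,190) with its right wall at column ~258, the rack at (388,217) with three heads at columns 361, 392 and 424, and the tumbler at (358,135). The blue look-alike is at (398,310). I'll enlarge the rack and the case.

```bash
python3 - <<'E'
import cv2,numpy as np
a=cv2.imread("pics/side0.png")[170:310,170:330]; b=cv2.imread("pics/top0.png")[190:245,325:450];c=cv2.imread("pics/top0.png")[130:250,140:275]
o=np.zeros((600,800,3),np.uint8)
def put(i,x,y,k):
    i=cv2.resize(i,None,fx=k,fy=k,interpolation=cv2.INTER_CUBIC);o[y:y+i.shape[0],x:x+i.shape[1]]=i
put(a,0,0,2.5);put(c,401,0,2.9);put(b,0,352,4.4)
cv2.imwrite("pics/crop1.png",o)
E
```

```text
(no output)
```

View pics/crop1.png

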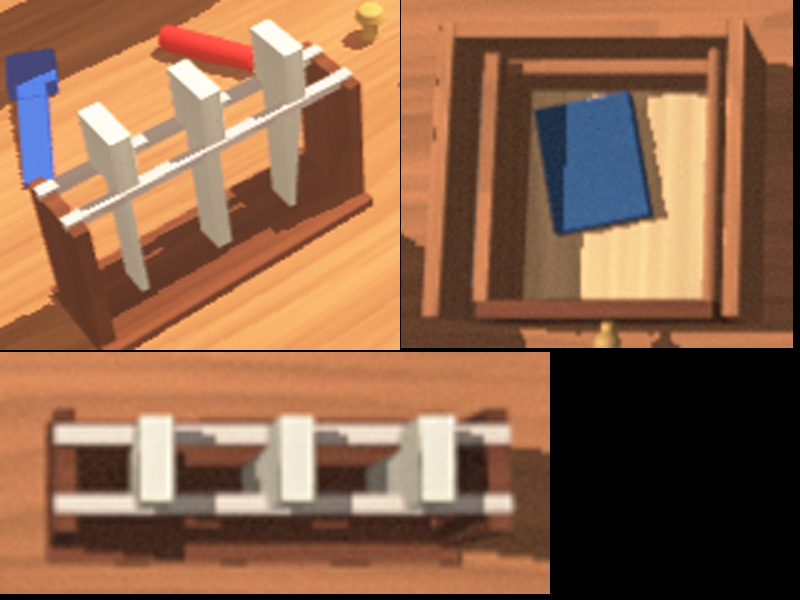

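```bash
python3 - <<'E'
import cv2,numpy as np
a=cv2.imread("pics/side0.png")[175:295,198:298]
cv2.imwrite("pics/crop2.png",cv2.resize(a,None,fx=5,fy=5,interpolation=cv2.INTER_CUBIC)[:600])
E
```

```text
(no output)
```

View pics/crop2.png

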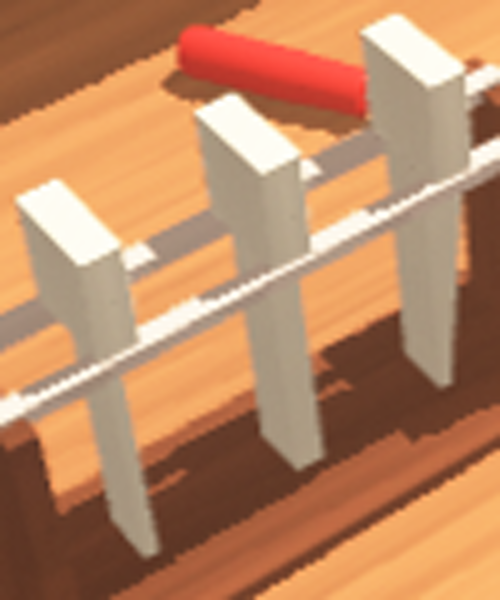

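The +y-most gauge (right in the side view, column 361 in the top view) is the taper. Its +y edge slopes inward towards the tip and it has no step below the head, so its flat face is towards -y. Next I measure the head and the wall.

```bash
cat > h.py <<'E'
import numpy as np,cv2
np.set_printoptions(precision=2,suppress=True,linewidth=150)
class Cam:
    def __init__(s,d):
        s.K=np.array([[d["fx"],0,d["cx"]],[0,d["fy"],d["cy"]],[0,0,1.]],float);s.R=np.array(d["R"]);s.t=np.array(d["t"]);s.im=np.array(d["color"])
        s.c=-s.R.T@s.t
    def at(s,uv,z):
        uv=np.atleast_2d(uv).astype(float);r=np.c_[uv,np.ones(len(uv))]@np.linalg.inv(s.K).T@s.R
        return s.c+r*((z-s.c[2])/r[:,2])[:,None]
    def px(s,X):
        p=np.atleast_2d(X)@s.R.T+s.t;p=p@s.K.T;return p[:,:2]/p[:,2:]
def load(n): return Cam(np.load(n))
E
python3 - <<'E'
from h import *
for n,z0 in(("top0.npz",186),("side0.npz",186)):
    c=load(n);hsv=cv2.cvtColor(c.im,cv2.COLOR_RGB2HSV);m=((hsv[...,1]<50)&(hsv[...,2]>215)).astype(np.uint8)
    m=cv2.morphologyEx(m,cv2.MORPH_OPEN,np.ones((4,4),np.uint8)) if n[0]=='t' else m
    k,l,st,ce=cv2.connectedComponentsWithStats(m)
    for i in range(1,k):
        if st[i,4]>40 and st[i,0]>200 and st[i,0]<450:
            cn=cv2.findContours((l==i).astype(np.uint8),0,2)[0][0];r=cv2.minAreaRect(cn)
            q=c.at(cv2.boxPoints(r),z0);print(n,st[i],ce[i],c.at(ce[i],z0)[0],"sides",np.linalg.norm(q[1]-q[0]),np.linalg.norm(q[2]-q[1]))
c=load("top0.npz");g=cv2.cvtColor(c.im,cv2.COLOR_RGB2GRAY).astype(int)
for r in range(145,240,10): print(r,g[r-1:r+2,244:268].mean(0).astype(int))
E
```

```text
top0.npz [358 206   7  19 133] [361. 215.] [ 495.64 -183.12  186.  ] sides 14.12402697910191 42.51817123299517
top0.npz [390 206   7  19 132] [393.02 214.93] [ 495.44 -258.25  186.  ] sides 14.114007620255313 42.511401509554034
top0.npz [421 206   8  19 136] [424.9  214.71] [ 495.6  -333.02  186.  ] sides 16.454847766805276 42.5093592033869
side0.npz [271 178  20  14 132] [280.44 184.75] [ 499.41 -181.27  186.  ] sides 19.348977057862204 48.773360101491285
side0.npz [237 194  21  16 151] [247.1  201.19] [ 498.53 -256.18  186.  ] sides 19.239052240097852 50.74453627821894
side0.npz [202 211  20  17 172] [211.22 219.17] [ 498.31 -331.37  186.  ] sides 17.889414827927002 50.4099062821065
side0.npz [340 275  16  28  52] [344.5  287.79] [ 766.35 -255.18  186.  ] sides 53.682453765862256 20.275967910974803
side0.npz [415 305  38  31  42] [432.81 320.76] [ 892.59 -199.31  186.  ] sides 79.68426718143179 1.5560778804741777
side0.npz [344 310  26  21 423] [356.28 319.66] [ 821.05 -281.15  186.  ] sides 36.35843071379288 34.61245489908147
145 [ 57  60  62  73  68  62  58  58  88 142 153 151 15
[... 264 characters left out ...]
151 126 107  73  55  66 148 161 154 157 157 109  64  57  58  60  59  60  57  61  67  67]
185 [202 165 144 122 100  67  58  86 148 158 154 152 154  97  62  57  59  61  58  59  61  65  72  73]
195 [197 162 139 119  88  63  59 104 149 155 152 148 146  91  59  58  58  62  58  56  61  69  74  74]
205 [184 152 134 114  79  59  65 120 153 153 147 144 133  85  58  57  60  59  61  60  60  73  76  77]
215 [178 152 128 107  76  56  68 142 154 149 147 146 117  73  60  58  59  61  62  58  62  77  78  78]
225 [167 148 125 102  68  56  70 136 150 148 148 151 103  67  60  60  60  58  59  62  64  72  74  76]
235 [ 89  90  92  60  40  41  82 138 150 148 141 134  89  60  61  63  59  60  60  61  63  68  73  68]
```

```bash
cat > wall.py <<'E'
from h import *
def cross(p,th=105):
    i=[k for k in range(len(p)-1) if (p[k]-th)*(p[k+1]-th)<0];return [k+(th-p[k])/(p[k+1]-p[k]) for k in i]
def wall(c):
    g=cv2.cvtColor(c.im,cv2.COLOR_RGB2GRAY).astype(float);L=[];Rr=[];D=[]
    for r in range(156,234,3):
        p=g[r-1:r+2,249:262].mean(0);x=cross(p)
        if len(x)>=2: L.append((249+x[-2],r));Rr.append((249+x[-1],r))
        x=cross(g[r-1:r+2,244:251].mean(0),88)
        if x: D.append((244+x[-1],r))
    out=[]
    for a,z in((L,135),(Rr,135),(D,118)):
        P=c.at(a,z);k=np.polyfit(P[:,0]-560,P[:,1],1);out.append(k);print("slope,y@x560",k,"rms",np.std(P[:,1]-np.polyval(k,P[:,0]-560)),"x",P[0,0],P[-1,0])
    return out
if __name__=="__main__":
    c=load("top0.npz");wall(c)
    # left wall top & front/back corners in top view
    g=cv2.cvtColor(c.im,cv2.COLOR_RGB2GRAY).astype(int)
    for col in(252,254): print(col,"rows130-150",g[130:150,col],"rows228-250",g[228:250,col])
    print(g[185,145:172]); print(g[215,145:172])
E
python3 wall.py
python3 - <<'E'
import cv2
a=cv2.imread("pics/side0.png")[100:250,345:535]
cv2.imwrite("pics/crop3.png",cv2.resize(a,None,fx=4,fy=4,interpolation=cv2.INTER_CUBIC))
E
```

```text
slope,y@x560 [ 0.   85.79] rms 0.34488572176507654 x 652.6783974102457 462.9425044352598
slope,y@x560 [-0.   71.44] rms 0.16555384179949956 x 652.5962331905079 462.8814453854698
slope,y@x560 [-0.   96.28] rms 0.11104792804694966 x 657.2078851279002 464.21176192860577
252 rows130-150 [149 148 150 150 154 157 145 136 139 136 139 129 102  85  84  90  91  98 103  98] rows228-250 [149 149 148 151 149 148 151 152 149 151 130  64  39  48  72  74 106 141 144 147 147 139]
254 rows130-150 [151 151 148 150 152 153 151 154 152 154 151 153 152 151 152 154 154 155 149 150] rows228-250 [149 147 146 148 149 144 145 142 137 141 120  71  50  50  70  71 103 144 144 145 148 143]
[152 151 155 154 156 157 158 153 155 153 119  75  55  56  57  55  57  63  56  61  60  87 135 140 143 144 127]
[ 74  75  79 128 153 151 152 150 137  83  57  58  59  61  57  59  59  60  58  63 128 154 152 162 156 108  69]
```

View pics/crop3.png

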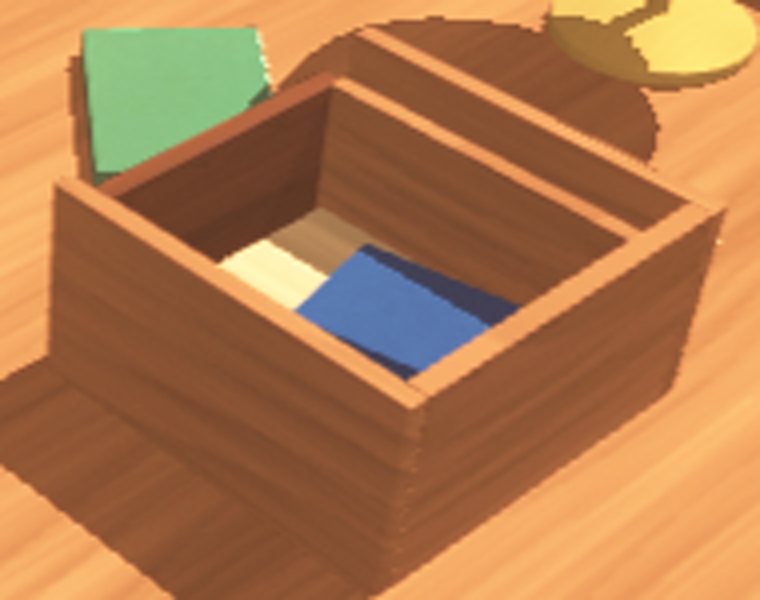

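The crop shows the right wall's outer top edge running from about (359,145) at the front to (449,202) at the back. I'll cross-check the y position with it, and the left wall too.

```bash
python3 - <<'E'
from h import *
from wall import wall
s=load("side0.npz");t=load("top0.npz")
print("side corners front/back outer right",s.at([(358.9,145.5),(448.4,201.8)],135), "left back outer", s.at([(525,152.5)],135))
print("top corners back/front right outer row",t.at([(254,239),(147.6,215),(153.6,215)],135))
k=wall(t);print([f"{a[0]:.4f}" for a in k])
# rack yaw: rails in top view, heads' x ; side head corners
g=cv2.cvtColor(s.im,cv2.COLOR_RGB2GRAY)
print("taper head top corners side", s.at([(198+361/5,175+33/5),(198+397/5,175+13/5),(198+467/5,175+70/5),(198+432/5,175+86/5)],186))
print("thin head", s.at([(198+17/5,175+200/5),(198+57/5,175+181/5),(198+122/5,175+248/5),(198+80/5,175+268/5)],186))
hsv=cv2.cvtColor(t.im,cv2.COLOR_RGB2HSV);gt=cv2.cvtColor(t.im,cv2.COLOR_RGB2GRAY).astype(int)
print(gt[200:235,361],gt[215,352:368],gt[200:235,345],gt[200:235,438])
print("px of expected head corners",t.px([[521,-173,186],[475,-191,186]]))
E
```

```text
side corners front/back outer right [[446.3   72.87 135.  ]
 [704.64  72.61 135.  ]] left back outer [[705.61 329.78 135.  ]]
top corners back/front right outer row [[443.22  76.18 135.  ]
 [503.85 341.49 135.  ]
 [503.78 326.57 135.  ]]
slope,y@x560 [ 0.   85.79] rms 0.34488572176507654 x 652.6783974102457 462.9425044352598
slope,y@x560 [-0.   71.44] rms 0.16555384179949956 x 652.5962331905079 462.8814453854698
slope,y@x560 [-0.   96.28] rms 0.11104792804694966 x 657.2078851279002 464.21176192860577
['0.0008', '-0.0048', '-0.0018']
taper head top corners side [[ 478.72 -190.48  186.  ]
 [ 477.6  -172.67  186.  ]
 [ 523.29 -173.15  186.  ]
 [ 522.32 -188.79  186.  ]]
thin head [[ 477.19 -339.13  186.  ]
 [ 477.56 -323.06  186.  ]
 [ 523.33 -323.61  186.  ]
 [ 522.6  -339.98  186.  ]]
[138 141 141 148 196 237 236 237 237 237 235 234 234 235 234 235 236 233 234 237 234 237 238 224 123 107  98  55  42  43  45  44  43  49  47] [ 41  54 104 167 167 231 238 237 235 235 237 244 151  56  46  74] [140 136 144 144 146 131 163 224 228 228 197  83  48  50  46  43  47  36  44  40  47  73 163 228 227 221 170  67  36  44  42  45  44  45  46] [147 146 126  86  81  83 156 219 224 218 190  95  85  88  83  90  90  90  92  95  86 103 165 220 224 205 155  97  91  93  74  54  67  66  71]
px of expected head corners [[356.52 204.32]
 [364.52 223.75]]
```

The head centre is about (498, -182), the wall's inner edge is at y≈86, and both yaws are about 0. So I move above the taper and align the tool with world axes.

```bash
python3 -m handwheel '{"motion":[[[41.5,-22,0],0.321,0.5],[[41.5,-22,0],0.321,0.5],[[41.5,-22,0],0.321,0.5],[[41.5,-22,0],0.321,0.5],[[41.5,-22,0],0.321,0.5],[[41.5,-22,0],0.321,0.5],[[41.5,-22,0],0.321,0.5],[[41.5,-22,0],0.321,0.5],[[41.5,-22,0],0.321,0.5],[[41.5,-22,0],0.321,0.5],[[41.5,-22,0],0.321,0.5],[[41.5,-22,0],0.321,0.5],[[41.5,-22,0],0.321,0.5],[[41.5,-22,0],0.321,0.5]]}'; python3 - <<'E'
from rig import bot
import cv2,numpy as np
for n in("top","side"):
    s=bot.snapshot(n); cv2.imwrite(f"pics/{n}1.png",s["color"][:,:,::-1]); np.savez(f"{n}1.npz",**s)
a=cv2.imread("pics/side1.png")[100:300,150:350]
cv2.imwrite("pics/c1.png",cv2.resize(a,None,fx=3,fy=3))
print(bot.sense())
E
```

```text
clock: 1.85
ee_pos: [497.8, -182.4, 231.3]
orientation: [[1.0, -0.0, 0.0], [-0.0, -1.0, -0.0], [0.0, 0.0, -1.0]]
ft_force: [0.6, -0.0, 0.3]
grip_width: 0.5
grip_force: 0.0
{'clock': 1.95, 'qpos': array([-4.20172592e-01,  2.55793667e-01,  1.57722262e+00, -1.09063841e-06,
        1.30856202e+00,  1.15089591e+00]), 'qd': array([ 0.0016879 ,  0.00183701,  0.00119172, -0.00068751,  0.00145337,
        0.00068032]), 'joint_torque': array([-7.53224920e-02, -5.15991890e+01, -3.60380208e+01, -1.59390915e-03,
        4.87931156e-04, -1.10330184e-03]), 'ee_pos': array([ 497.85489008, -182.34486946,  231.29249898]), 'orientation': array([[ 9.99999963e-01, -2.71891948e-04,  1.26695158e-05],
       [-2.71891861e-04, -9.99999963e-01, -6.81418463e-06],
       [ 1.26713680e-05,  6.81073964e-06, -1.00000000e+00]]), 'ft_force': array([-0.11123311, -0.1250213 , -0.25332995]), 'torque': array([-0.00046897, -0.02447276, -0.04149336]), 'grip_force': 0.0, 'grip_width': 0.4976677954889144}
```

View pics/c1.png

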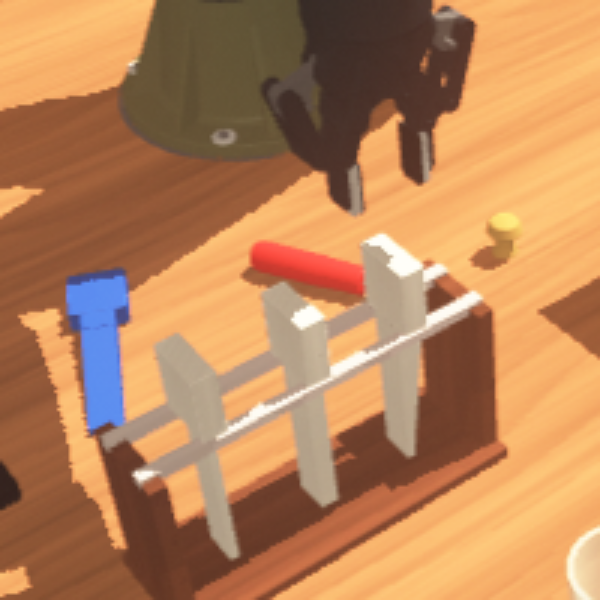

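Fingers are centred over the right-hand, wedge-shaped gauge. Descend and grip.

```bash
python3 -m handwheel '{"motion":[[[0,0,4],0,0.5],[[0,0,8.4],0,0.5],[[0,0,8.4],0,0.5],[[0,0,8.4],0,0.5],[[0,0,8.4],0,1],[[0,0,8.4],0,1],[[0,0,8.4],0,1],[[0,0,8.4],0,1],[[0,0,8.4],0,1],[[0,0,8.4],0,1]]}'; python3 - <<'E'
from rig import bot
import cv2,numpy as np
s=bot.sense();print(s["grip_width"],s["grip_force"],s["ft_force"],s["torque"])
E
```

```text
clock: 3.2
ee_pos: [498.5, -182.6, 149.0]
orientation: [[1.0, -0.0, 0.002], [-0.0, -1.0, -0.001], [0.002, 0.001, -1.0]]
ft_force: [-0.7, 1.1, 6.7]
grip_width: 0.206
grip_force: 58.4
0.20553192438327605 58.365018367767334 [-0.66267263  1.05707248  6.69654578] [ 0.07699253  0.20395094 -0.07383056]
```

```bash
python3 -m handwheel '{"motion":[[[0,0,-3],0,1],[[0,0,-6],0,1],[[0,0,-10],0,1],[[0,0,-14],0,1],[[0,0,-18],0,1],[[0,0,-18],0,1],[[0,0,-18],0,1]]}'; python3 -m handwheel '{"motion":[[[6.0,-6,0],0,1],[[6.0,-12,0],0,1],[[6.0,-18,0],0,1],[[6.0,-24,0],0,1],[[6.0,-27.9,0],0,1],[[6.0,-27.9,0],0,1],[[6.0,-27.9,0],0,1],[[6.0,-27.9,0],0,1]]}'; python3 - <<'E'
from rig import bot
import cv2,numpy as np
for n in("top","side"):
    s=bot.snapshot(n); cv2.imwrite(f"pics/{n}2.png",s["color"][:,:,::-1]); np.savez(f"{n}2.npz",**s)
a=cv2.imread("pics/side2.png")[0:250,300:500];b=cv2.imread("pics/top2.png")[90:260,180:300]
o=np.zeros((600,800,3),np.uint8);o[:500,:400]=cv2.resize(a,(400,500));o[:566,400:]=cv2.resize(b,(400,566));cv2.imwrite("pics/c2.png",o)
s=bot.sense();print(s["ee_pos"],s["ft_force"],s["torque"],s["grip_width"])
E
```

```text
clock: 4.08
ee_pos: [497.6, -182.2, 326.7]
orientation: [[1.0, -0.0, -0.001], [-0.0, -1.0, 0.0], [-0.001, -0.0, -1.0]]
ft_force: [-0.6, 0.8, -1.8]
grip_width: 0.205
grip_force: 59.2
clock: 5.08
ee_pos: [558.0, 95.6, 326.9]
orientation: [[1.0, -0.002, -0.001], [-0.002, -1.0, -0.0], [-0.001, 0.0, -1.0]]
ft_force: [0.4, 0.6, -2.1]
grip_width: 0.201
grip_force: 59.3
[558.0034826   95.7168877  327.11570331] [-0.40067584  0.30919866 -1.12594537] [-0.03538814 -0.0256598  -0.0115657 ] 0.20353987379247715
```

View pics/c2.png

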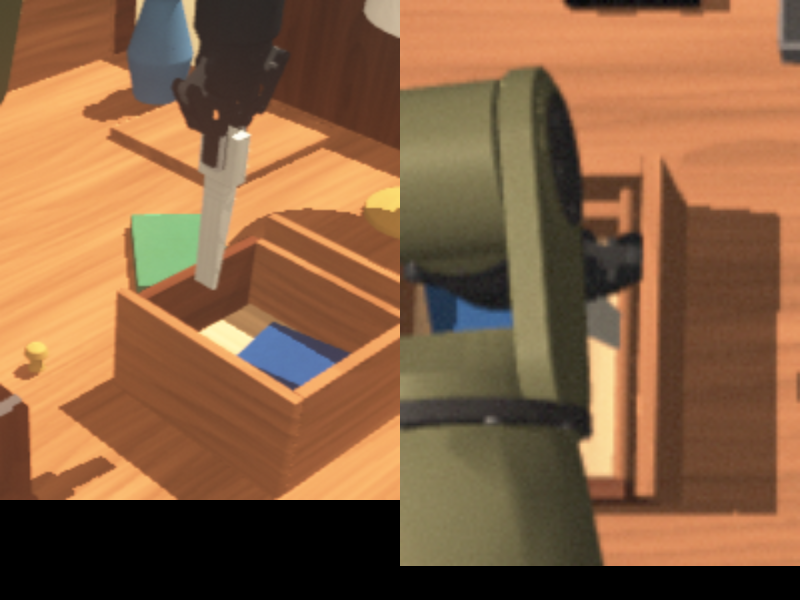

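```bash
python3 -m handwheel '{"motion":[[[0.2,-0.2,2.5],0,1],[[0.2,-0.2,4.7],0,1],[[0.2,-0.2,4.7],0,1],[[0.2,-0.2,4.7],0,1],[[0.2,-0.2,4.7],0,1]]}'; python3 - <<'E'
from rig import bot
import cv2,numpy as np
for n in("side",):
    s=bot.snapshot(n); cv2.imwrite(f"pics/{n}3.png",s["color"][:,:,::-1]); np.savez(f"{n}3.npz",**s)
a=cv2.imread("pics/side3.png")[50:210,350:470]
cv2.imwrite("pics/c3.png",cv2.resize(a[60:],None,fx=6,fy=6,interpolation=cv2.INTER_CUBIC))
s=bot.sense();print(s["ee_pos"],s["ft_force"],s["torque"],s["grip_width"])
E
```

```text
clock: 5.8
ee_pos: [560.2, 98.6, 281.4]
orientation: [[1.0, -0.0, 0.002], [-0.0, -1.0, 0.0], [0.002, -0.0, -1.0]]
ft_force: [1.3, -0.0, -1.1]
grip_width: 0.201
grip_force: 59.2
[560.16954566  98.60949084 281.19974881] [-0.28886367 -1.09664905 -1.85802236] [ 0.01282146 -0.00641402  0.01143812] 0.2040073656053321
```

View pics/c3.png

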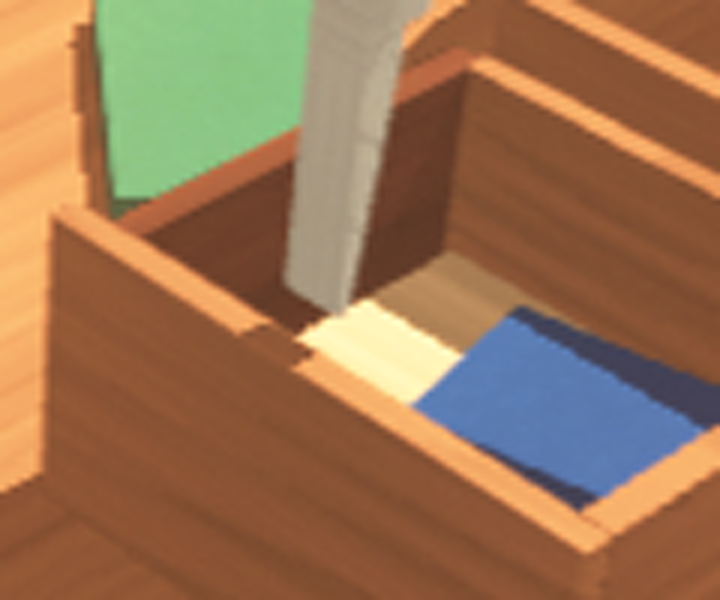

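The blade tip's lower corners are at about (397.5,156.7) and (405.6,162) in the full side image, and the wall's top strip is just below them. Working out the tip against the wall in the same view:

```bash
python3 - <<'E'
from h import *
s=load("side3.npz")
# white gauge mask below z 170 : lower contour points
h=cv2.cvtColor(s.im,cv2.COLOR_RGB2HSV);m=(h[...,1]<60)&(h[...,2]>120)
for r in range(152,165): 
    c=np.where(m[r,392:412])[0]; print(r,(c.min()+392,c.max()+392) if len(c) else None,end=' ')
for z in(145,148,151): print(z,s.at([(397.4,156.7),(405.5,162.2),(407.5,162)],z)[:,:2].tolist())
for y in(86,87,88): print("expect corners",y,s.px([[547.2,89.6,148],[573.2,89.6,148],[573.2,94.6,148]]))
g=cv2.cvtColor(s.im,cv2.COLOR_RGB2GRAY).astype(int)
for col in(365,375,420,430): print(col,"pred inner86/outer71 rows",g[140:200,col])
for y in(71,72,73,86,87,88): print(y,[s.px([[x,y,135]])[0].tolist() for x in(470,500,650)])
E
```

```text
152 (np.int64(399), np.int64(408)) 153 (np.int64(401), np.int64(408)) 154 (np.int64(399), np.int64(408)) 155 (np.int64(400), np.int64(408)) 156 (np.int64(405), np.int64(407)) 157 (np.int64(404), np.int64(407)) 158 (np.int64(402), np.int64(407)) 159 (np.int64(404), np.int64(407)) 160 (np.int64(405), np.int64(407)) 161 (np.int64(406), np.int64(406)) 162 None 163 None 164 None 145 [[542.7909633239477, 96.29354495793314], [568.0561918131209, 94.74839701740302], [570.3358622618211, 98.48377772703225]]
148 [[545.5627928828486, 93.06646287812202], [570.709422731441, 91.52856808574074], [572.9783920769908, 95.24641437748778]]
151 [[548.3346224417494, 89.83938079831091], [573.3626536497613, 88.30873915407813], [575.6209218921603, 92.00905102794343]]
expect corners 86 [[396.82 157.65]
 [405.73 163.08]
 [407.37 162.16]]
expect corners 87 [[396.82 157.65]
 [405.73 163.08]
 [407.37 162.16]]
expect corners 88 [[396.82 157.65]
 [405.73 163.08]
 [407.37 162.16]]
365 pred inner86/outer71 rows [110 112 112 110 115 165 185 184 182 177 127  98 101 102 104 103 102 102 100 101 102  99  98  99  98 102 103 
[... 1008 characters left out ...]
0951896, 156.23864672578821], [426.6782499448452, 188.82231940720183]]
72 [[365.8204226758546, 150.1701451498566], [375.2026117834744, 156.0655013614779], [427.0102597717246, 188.6191555112294]]
73 [[366.14621248582847, 150.00231948650176], [375.5296531298485, 155.89250217723222], [427.34196492408313, 188.41617805209594]]
86 [[370.35697675973347, 147.83320834224727], [379.75620188045, 153.6567313973737], [431.62659621194, 185.79432076121907]]
87 [[370.67900851709334, 147.66731858251362], [380.0794109032694, 153.48575944563567], [431.9540795888596, 185.59392669654167]]
88 [[371.0007743337526, 147.5015658180853], [380.4023487699199, 153.31493093079496], [432.2812644992302, 185.39371526991295]]
```

Side and top views agree: the inner wall is at y≈86, and the flat face is now at ≈89.6. I'll shift 1.5 mm towards the wall and lower the tip to just inside the mouth, watching the force.

```bash
python3 -m handwheel '{"motion":[[[0,0.15,0.6],0,1],[[0,0.15,1.2],0,1],[[0,0.15,1.6],0,1],[[0,0.15,2.0],0,1],[[0,0.15,2.0],0,1],[[0,0.15,2.0],0,1]]}'
python3 -m handwheel '{"motion":[[[0,0,0.3],0,1],[[0,0,0.6],0,1],[[0,0,0.9],0,1],[[0,0,0.9],0,1]]}'
```

```text
clock: 6.6
ee_pos: [560.0, 97.2, 260.4]
orientation: [[1.0, -0.0, 0.0], [-0.0, -1.0, 0.0], [0.0, -0.0, -1.0]]
ft_force: [-0.7, 0.1, -0.6]
grip_width: 0.203
grip_force: 59.2
clock: 7.1
ee_pos: [559.8, 97.2, 250.9]
orientation: [[1.0, -0.0, -0.001], [-0.0, -1.0, -0.0], [-0.001, 0.0, -1.0]]
ft_force: [-0.3, 0.4, -1.1]
grip_width: 0.204
grip_force: 59.2
```

```bash
for i in 1; do :; done; python3 -m handwheel '{"motion":[[[0,0,0.3],0,1],[[0,0,0.6],0,1],[[0,0,0.8],0,1],[[0,0,0.8],0,1]]}'
python3 -m handwheel '{"motion":[[[0,0,0.2],0,1],[[0,0,0.4],0,1],[[0,0,0.6],0,1],[[0,0,0.6],0,1]]}'
```

```text
clock: 7.6
ee_pos: [559.9, 97.2, 243.1]
orientation: [[1.0, -0.0, -0.0], [-0.0, -1.0, -0.0], [-0.0, 0.0, -1.0]]
ft_force: [-0.2, 0.7, -1.5]
grip_width: 0.201
grip_force: 59.2
clock: 8.1
ee_pos: [559.9, 97.1, 237.1]
orientation: [[1.0, -0.0, -0.0], [-0.0, -1.0, -0.0], [-0.0, 0.0, -1.0]]
ft_force: [-0.1, -0.6, -1.1]
grip_width: 0.201
grip_force: 59.3
```

The tip is about 14 mm inside the gap and touching nothing. Now I ease towards the wall to find it.

```bash
python3 -m handwheel '{"motion":[[[0,0.05,0],0,1],[[0,0.05,0],0,1],[[0,0.05,0],0,1]]}'|grep -E "ee_pos|ft"
python3 -m handwheel '{"motion":[[[0,0.05,0],0,1],[[0,0.05,0],0,1],[[0,0.05,0],0,1]]}'|grep -E "ee_pos|ft"
python3 -m handwheel '{"motion":[[[0,0.05,0],0,1],[[0,0.05,0],0,1],[[0,0.05,0],0,1]]}'|grep -E "ee_pos|ft"
```

```text
ee_pos: [559.9, 96.7, 237.3]
ft_force: [1.3, -0.3, -2.0]
ee_pos: [559.9, 96.2, 237.3]
ft_force: [-0.1, -0.1, -2.6]
ee_pos: [559.9, 95.7, 237.3]
ft_force: [-0.1, -0.9, -0.6]
```

```bash
python3 -m handwheel '{"motion":[[[0,0.05,0],0,1],[[0,0.05,0],0,1],[[0,0.05,0],0,1]]}'|grep -E "ee_pos|ft"
python3 -m handwheel '{"motion":[[[0,0.05,0],0,1],[[0,0.05,0],0,1],[[0,0.05,0],0,1]]}'|grep -E "ee_pos|ft"
python3 -c "
from rig import bot;print(bot.sense()['torque'])"
```

```text
ee_pos: [559.9, 95.2, 237.3]
ft_force: [0.2, 0.6, -2.0]
ee_pos: [559.9, 94.7, 237.3]
ft_force: [0.1, -0.1, -1.4]
[-0.00963935 -0.02226719 -0.03986464]
```

```bash
python3 -m handwheel '{"motion":[[[0,0.05,0],0,1],[[0,0.05,0],0,1],[[0,0.05,0],0,1]]}'|grep -E "ee_pos|ft"
python3 -c "
from rig import bot;print(bot.sense()['torque'])"
python3 -m handwheel '{"motion":[[[0,0.05,0],0,1],[[0,0.05,0],0,1],[[0,0.05,0],0,1]]}'|grep -E "ee_pos|ft"
python3 -c "
from rig import bot;print(bot.sense()['torque'])"
```

```text
ee_pos: [559.9, 94.2, 237.3]
ft_force: [-0.5, 0.2, -1.3]
[-0.01524212  0.01673001 -0.03949604]
ee_pos: [559.9, 93.8, 237.3]
ft_force: [0.4, 1.0, -0.6]
[ 0.39339466  0.021713   -0.03490418]
```

Wall contact at TCP y≈93.9, seen as a moment. Now I lower in small steps; push is fz + 1.3 N, to cancel the gauge weight.

```bash
python3 -m handwheel '{"motion":[[[0,0,0.2],0,1],[[0,0,0.4],0,1],[[0,0,0.6],0,1],[[0,0,0.6],0,1]]}'|grep -E "ee_pos|ft"
python3 -c "
from rig import bot;print(bot.sense()['torque'])"
python3 -m handwheel '{"motion":[[[0,0,0.2],0,1],[[0,0,0.4],0,1],[[0,0,0.6],0,1],[[0,0,0.6],0,1]]}'|grep -E "ee_pos|ft"
python3 -c "
from rig import bot;print(bot.sense()['torque'])"
```

```text
ee_pos: [559.9, 93.7, 231.0]
ft_force: [0.4, 2.6, -3.0]
[ 0.71242289 -0.15851076 -0.06045052]
ee_pos: [559.9, 93.8, 225.0]
ft_force: [0.8, 2.8, -2.0]
[ 0.86266866 -0.26068351 -0.0631732 ]
```

```bash
python3 -m handwheel '{"motion":[[[0,-0.02,0.2],0,1],[[0,-0.02,0.4],0,1],[[0,-0.02,0.6],0,1],[[0,-0.02,0.6],0,1]]}'|grep -E "ee_pos|ft"
python3 -m handwheel '{"motion":[[[0,0,0.2],0,1],[[0,0,0.4],0,1],[[0,0,0.4],0,1]]}'|grep -E "ee_pos|ft"
python3 -c "
from rig import bot;print(bot.sense()['torque'])"
```

```text
ee_pos: [559.8, 93.9, 218.9]
ft_force: [0.2, 3.2, -3.2]
ee_pos: [559.9, 93.9, 215.0]
ft_force: [0.9, 2.9, -2.2]
[ 0.60536743 -0.25100832 -0.0370979 ]
```

```bash
python3 -m handwheel '{"motion":[[[0,0,0.2],0,1],[[0,0,0.3],0,1],[[0,0,0.3],0,1]]}'|grep -E "ee_pos|ft"
python3 -c "
from rig import bot;print(bot.sense()['torque'])"
```

```text
ee_pos: [560.1, 93.9, 212.8]
ft_force: [0.9, 2.8, 4.7]
[ 0.53457464  0.06969848 -0.07565978]
```

Drawer contact. Small steps now.

```bash
python3 -m handwheel '{"motion":[[[0,0,0.1],0,1],[[0,0,0.1],0,1],[[0,0,0.1],0,1],[[0,0,0.1],0,1]]}'|grep -E "ee_pos|ft"
python3 -c "
from rig import bot;print(bot.sense()['torque'])"
```

```text
ee_pos: [560.2, 93.9, 211.9]
ft_force: [-0.6, 2.4, 6.1]
[ 0.53347215  0.10310184 -0.10463148]
```

```bash
python3 -m handwheel '{"motion":[[[0,0,0.1],0,1],[[0,0,0.1],0,1],[[0,0,0.1],0,1]]}'|grep -E "ee_pos|ft"
python3 -c "
from rig import bot
import numpy as np
f=[]
print(bot.sense()['torque'])
for i in range(4): bot.snapshot('side'); f.append(bot.sense()['ft_force'])
print(np.mean(f,0))"
```

```text
ee_pos: [560.3, 93.9, 211.1]
ft_force: [-0.7, 2.6, 7.5]
[ 0.50480148  0.0779382  -0.06617027]
[0.08729285 3.19512759 7.35397902]
```

```bash
python3 -m handwheel '{"motion":[[[0,0,0.08],0,1],[[0,0,0.08],0,1],[[0,0,0.08],0,1]]}'|grep -E "ee_pos|ft"
python3 -c "
from rig import bot
import numpy as np
f=[]
for i in range(4): bot.snapshot('side'); f.append(bot.sense()['ft_force'])
print(np.mean(f,0))"
```

```text
ee_pos: [560.4, 94.0, 210.5]
ft_force: [-0.2, 2.7, 9.3]
[-0.49889452  2.44950553  9.47626509]
```

Push is about 10.5 N. Release, then retreat straight up.

```bash
python3 -m handwheel '{"motion":[[[0,0,0],0,0.75],[[0,0,0],0,0.6],[[0,0,0],0,0.45],[[0,0,0],0,0.45],[[0,0,0],0,0.45],[[0,0,0],0,0.45]]}'
python3 -m handwheel '{"motion":[[[0,0,-1],0,0.45],[[0,0,-3],0,0.45],[[0,0,-6],0,0.45],[[0,0,-10],0,0.45],[[0,0,-15],0,0.45],[[0,0,-15],0,0.45],[[0,0,-15],0,0.45]]}'
python3 - <<'E'
from rig import bot
import cv2,numpy as np
s=bot.snapshot("side");t=bot.snapshot("top");np.savez("side9.npz",**s)
a=s["color"][20:260,300:540,::-1];b=t["color"][120:260,180:300,::-1]
o=np.zeros((600,800,3),np.uint8);o[:,:440]=cv2.resize(a,(600,600),interpolation=cv2.INTER_CUBIC)[:,:440];o[:420,440:]=cv2.resize(b,(360,420));cv2.imwrite("pics/c9.png",o)
E
```

```text
clock: 15.38
ee_pos: [559.9, 93.9, 209.5]
orientation: [[1.0, -0.0, -0.0], [-0.0, -1.0, -0.0], [-0.0, 0.0, -1.0]]
ft_force: [-0.7, -0.7, -0.0]
grip_width: 0.551
grip_force: 0.0
clock: 16.25
ee_pos: [559.8, 93.9, 359.2]
orientation: [[1.0, -0.0, -0.0], [-0.0, -1.0, -0.0], [-0.0, 0.0, -1.0]]
ft_force: [0.5, 0.3, -0.5]
grip_width: 0.551
grip_force: 0.0
```

View pics/c9.png

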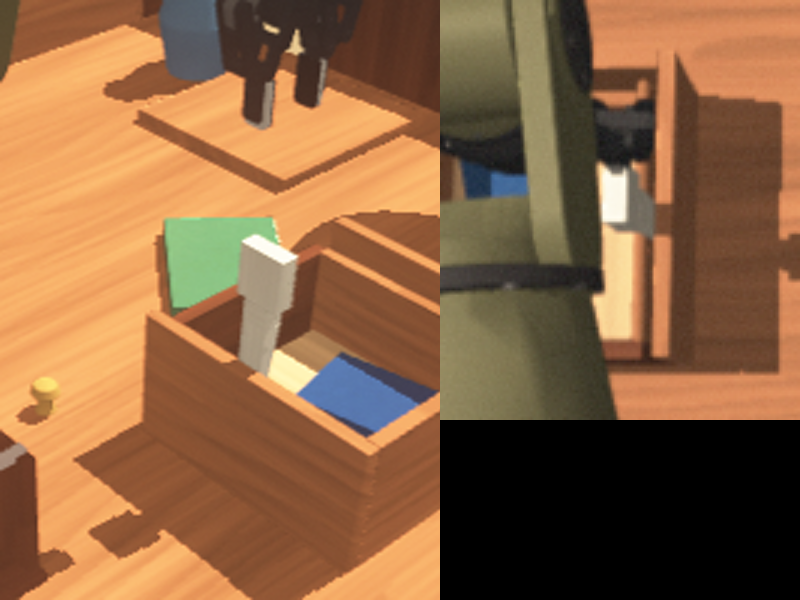

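The gauge stands in the gap, free of the fingers. A quick numeric check that it is upright:

```bash
python3 - <<'E'
from h import *
s=load("side9.npz");h=cv2.cvtColor(s.im,cv2.COLOR_RGB2HSV)
for n in (["side9.npz"]):
    m=((h[...,1]<50)&(h[...,2]>215)).astype(np.uint8);m[:,:380]=0;m[:,425:]=0;m[:100]=0;m[150:]=0
    k,l,st,ce=cv2.connectedComponentsWithStats(m);i=1+np.argmax(st[1:,4]);print(st[i],ce[i],"y at z",[s.at(ce[i],z)[0] for z in(244,247.5,251)])
print("expected top centre px (upright)",s.px([[560,94,247.5]]), "tilt 3deg",s.px([[560,101,247.5]]))
E
```

```text
[397 114  22  12 107] [407.43 119.21] y at z [array([556.95,  98.91, 244.  ]), array([560.68,  94.44, 247.5 ]), array([564.42,  89.97, 251.  ])]
expected top centre px (upright) [[407.03 119.15]] tilt 3deg [[409.43 117.94]]
```

Upright and in place; hand in.

```bash
python3 -c "
from rig import bot;print(bot.sign_off())"
```

```text
the job is handed in; nothing more can be done
None
```

The taper gauge is standing upright in the gap, flat face against the case's right wall and eased down with about 10.5 N of push; I released it and handed the job in at about 16 s, with the straight gauges and tumbler not touched, though I did not see the verdict.

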